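Step a crucible carousel back one notch

ROBOT

A 6-joint arm with a two-finger parallel gripper is mounted at the origin on a cart in front of the work surface, level with it; the furniture and walls round the work are solid. World frame = base frame: x ahead of the robot, y to its left, z up, the work surface at z = 0. Lengths are in m, angles in degrees, forces in N, time in s.
With the tool pointing down it reaches from about 0.375 to 0.75 m from the base axis. Payload 9 kg.
Tool frame: the origin (TCP) lies at the very end of the fingers, on their centre line; the grasp point (between the pads) lies 19 mm behind it; z points along the fingers, y is the direction in which the jaws open and shut (so a half turn about z gives the same grasp; the last joint's range is limited). The gripper opens to 85 mm and grips with 20 to 120 N. Pads are 22 mm wide; open, the fingers measure 114 mm over their backs; the gripper's body (76 mm by 85 mm) begins 54 mm behind the grasp point. The pads swing forward as they close: fully open they stand 13 mm farther back than shut.
Start: joints at [56.568, 5.964, 5.575, 89.605, 0, 77.527], TCP at [0.215, 0.56, 0.231] pointing down, gripper open.
Joint ranges: [-171.21, 171.21], [-48.23, 106.86], [-62.78, 66.21], [-105.2, 120.99], [-86.42, 89.51], [-180, 180]. Speed limits (degrees/s): [127.2, 127.2, 147.25, 180, 180, 180].

INTERFACE

Orientations are given as [roll, pitch, yaw] about the fixed x, y, z axes, in that order (R = Rz(yaw) Ry(pitch) Rx(roll)).
In Python, from plant import robot, vision, spotter gives the robot as it stands.
- The arm moves only by the shell command python3 -m inch 'ROWS' [FORCE]. ROWS is JSON, a list of rows, each an object with "delta_pos": the shift along the tool's x, y, z in mm, a list of three; "turn": the turn, a rotation vector about the tool's x, y, z in rad, a list of three; "claw": the finger opening in mm, from 0 to 85.4. A call has 1 to 5 rows; each row shifts and turns the pose as measured when the row begins, along the tool's axes as they then stand; what a row does not reach is not made up. A row lasts 1/10 s, in which the tool goes at most 50 mm and 8.59 degrees, less where a joint would pass 70% of its speed; a pose out of reach is approached as far as the arm can. A call is refused whole if a number of a shift passes 50 or a number of a turn 0.15, either way. A call with a gripper value outside its range is refused whole. The fingers move at their own pace and stop on an object; FORCE is the grip in N (left out, the last holds). Time passes only in rows, so rows that do not move let the fingers close. It gives the time, the measured TCP pose, the force and the opening at its end, in the units of the state.
- robot.observe(): the state, without advancing time (a new reading comes with each control period).
- vision.camera(name): name is "scene" or "top" or "wrist"; returns a dict with "frame" (384x512x3 uint8, red, green, blue), "intrinsics" (3x3 intrinsics, pixels), "dist_coeffs" ([k1, k2, p1, p2, k3] as OpenCV has them; the pictures are not rectified), "T" (4x4, takes a point from camera to world coordinates); the wrist camera has in their place "T_tool_cam" (4x4, takes a point from camera to tool coordinates, whose origin is the TCP and whose axes are the flange's). Camera axes: x right, y down, z forward; pixel columns grow to the right and rows downward; lengths in m; the calibration is good to about 2 mm. A picture is of the moment at which its call begins: read the wrist's pose just before it. There is no depth.
- robot.job_done(): hands the job in, once; it reports no verdict.
Trained networks look in the newest picture that a camera, given by its name, has taken for a name from the list of things; names that differ only in an ending like _2 or _b are one class to them, and where a whole thing is asked for, a point or a joint stands for the part that bears it (a point fixed in the world has none). Each returns a list of dicts, best first, with "confidence" (0 to 1); they miss things now and then, are a little off and sometimes report something else, mostly with a low value. They report only what shows in the picture. A call takes as long as a camera call.
- spotter.regions_of(name, camera): "pixels" (384x512 bool, what is visible of it).
- spotter.landmark_of(name, camera): "centre" ([x, y, z] in m, in world coordinates, good to about 4 mm: a listed point, or the origin of a listed thing).
The state is a dict: "time": time; "q": joint angles; "joint_velocities": joint speeds; "joint_efforts": joint torques, N m; "tool_pos": TCP position; "tool_rot": TCP orientation; "contact_force": force on the tool from outside, world axes, zero at the start; "moment": the same for the moment, N m; "width": opening from 0.0 (shut) to 1.0 (fully open).
Only numpy, scipy, OpenCV 4.12 (cv2) and the standard library are available. Lean on these libraries where they do the work, as an engineer would, in place of code of your own. Each camera call takes 0.05 s, during which the arm holds its last target.

TASK

The crucible carousel has been turned one notch too far, so a crucible has slipped past the filling funnel unfilled. With a fingertip on its knobbed lever throw the pawl over, clear of the teeth; push the wheel back one notch (anticlockwise seen from above) so that the skipped crucible stands under the funnel; then tip the pawl back down into the teeth, and leave the wheel pushed back against it. Push gently, grip and lift nothing, keep every crucible in its seat and leave the things on the bench alone.

Things in the scene. Friction and masses are not known exactly. Their poses are not given: they have to be found in the camera images.
- carousel: Fixed, hand-indexed crucible carousel; origin on the wheel's upright axis at bench level, z up. Base plate 290 x 200 x 14 mm (x -135 to +155). Pawl on its -x side, which faces the robot; funnel stand on +x. Wheel: radius 112 mm, upper face at z = 32 mm with 8 ringed seats, 45 degrees apart, at radius 72 mm. Pawl post at x = -118, y = -52 to -86 mm, 59 mm high.
- wheel (a joint): Wheel angle, rad, positive anticlockwise from above. About 0 (-0.03 to 0) at the start, one notch too far on. Falling = forward, the pawl trails over the teeth; rising = back, blocked by the seated pawl. One notch is 0.785 (45 degrees): one notch back a tooth bears on the lowered pawl at 0.785. Bearing friction 0.12 N m (2 to 3 N at the handle): it stays where it is left.
- handle_end (a point): Centre of the 13 mm black ball ending the near arm of the star handle at the wheel's centre: 52 mm from the axis, 88 mm up. At wheel 0 this arm points from the axis 22.5 degrees to +y of the carousel's -x; going back it swings to -y. 4 level steel arms, 10 mm thick, 90 degrees apart, turn with the wheel: push one sideways. Crucible rims below end at z = 65 mm.
- pawl (a joint): Throw-over pawl, rad: 0.01 with its nose in the notch, to 0.14 with the nose up on a tooth. A weighted lever on a level pivot along the carousel's x: past its balance (about 0.57) it falls over to a stop at 0.87 and stays, nose clear of the teeth; pushed back below the balance it falls onto the teeth again. Pivot at x = -103, y = -65, z = 45 mm in the carousel's frame.
- pawl_knob (a point): Centre of the 22 mm black ball on the pawl's upright finger lever, 70 mm from the pivot. Pawl down: the lever leans 25 degrees to +y, ball at x = -103, y = -35, z = 108 mm in the carousel's frame. Pushing it to -y lifts the nose; thrown over, the ball rests at y = -95, z = 108 mm; pushing it to +y brings the pawl down. It takes under 1 N.
- pawl_nose (a point): Underside of the pawl's nose (8 mm along y, 14 mm wide), 65 mm from the pivot. It drops between 8 sawteeth on the wheel's rim (radius 94 to 112 mm, z = 28 to 38 mm), one per notch; each ramps up anticlockwise and ends in an upright face. Lowered on a ramp (wheel 0.1 to 0.7) it still lets the wheel be pushed back until the face meets the nose at 0.785.
- funnel_tip (a point): Lower end of the fixed steel filling funnel's stem, 72 mm from the wheel's axis on the carousel's +x side, 74 mm up. Funnel 57 mm wide, 76 mm long; its post stands 134 mm from the axis, 154 mm high.
- crucible_skipped_mid (a point): Centre (16 mm up) of the skipped porcelain crucible, loose in its seat; at the start one seat past the funnel, clockwise from above. All crucibles: 48 mm across the rim, 24 mm at the foot, 32 mm high; on the wheel foot at z = 32, rim at 65 mm.
- crucible_a_mid (a point): Centre (16 mm up) of a like loose crucible on the wheel, three seats clockwise of the funnel at the start.
- crucible_b_mid (a point): Centre (16 mm up) of a like loose crucible on the wheel, two seats clockwise of the funnel at the start.
- crucible_c_mid (a point): Centre (16 mm up) of a like loose crucible on the wheel, under the funnel at the start.
- crucible_d_mid (a point): Centre (16 mm up) of a like loose crucible on the wheel, one seat anticlockwise of the funnel at the start.
- crucible_e_mid (a point): Centre (16 mm up) of a like loose crucible on the wheel, two seats anticlockwise of the funnel at the start.
- forceps: Steel forceps, 133 mm long (along its y), lying on the bench left of the carousel; origin under its centre.
- petri_dish: Petri dish, 65 mm across, 15 mm high, on the bench left of the carousel; origin under its centre.
- spatula: Spatula with a wooden grip, 167 mm long (along its y), lying on the bench left of the carousel; origin under its centre.
- spare_crucible: A like crucible standing on the bench left of the carousel; origin under its centre.

How it is judged (in metres and radians):
On the way, in this order (a step that is already met when the one before it is completed fails the run):
1. the pawl is thrown over, clear of the teeth, with the wheel still in its first notch (value of joint pawl above 0.65 rad and value of joint wheel below 0.12 rad), for 0.2 s.
2. the wheel is pushed back more than half a notch (value of joint wheel above 0.42 rad), for 0.1 s.
At the end, for the whole second after the job is handed in: Wheel at rest one notch back (0.735 to 0.82 rad), pawl down in the notch (below 0.045 rad), skipped crucible within 10 mm of the funnel's tip in plan, every crucible seated (upright within 0.12 rad, not raised 4 mm), the four things on the bench within 20 mm of their places (value of joint wheel between 0.735 and 0.82 rad and value of joint pawl below 0.045 rad and velocity of joint wheel between -0.05 and 0.05 rad/s and horizontal distance between crucible_skipped_mid and funnel_tip below 0.01 m and z of each of crucible_skipped_mid, crucible_a_mid, crucible_b_mid, crucible_c_mid, crucible_d_mid, crucible_e_mid in the frame of carousel below 0.052 m and angle between each of crucible_skipped_mid, crucible_a_mid, crucible_b_mid, crucible_c_mid, crucible_d_mid, crucible_e_mid's own z axis and vertical below 0.12 rad and distance of each of forceps, petri_dish, spatula, spare_crucible from where it was at the start of the episode below 0.02 m); the robot touches nothing.
It fails at once if the wheel is turned back well over one notch (above 1.1 rad) or forward (below -0.25 rad) (value of joint wheel above 1.1 rad or value of joint wheel below -0.25 rad).
It fails at once if a crucible on the wheel is lifted or knocked out of its seat (z of any of crucible_skipped_mid, crucible_a_mid, crucible_b_mid, crucible_c_mid, crucible_d_mid, crucible_e_mid in the frame of carousel above 0.058 m or angle between any of crucible_skipped_mid, crucible_a_mid, crucible_b_mid, crucible_c_mid, crucible_d_mid, crucible_e_mid's own z axis and vertical above 0.35 rad).
It fails at once if forceps, dish, spatula or spare crucible is lifted or moved by more than 20 mm (distance of any of forceps, petri_dish, spatula, spare_crucible from where it was at the start of the episode above 0.02 m).
It fails at once if the pawl is gripped or forced (more than 20 N from the fingers) (contact force between the fingers and pawl above 20 N).
It fails at once if the wheel is gripped or forced (more than 30 N from the fingers) (contact force between the fingers and wheel above 30 N).
It also fails if it takes over 58 s, if anything falls off the work surface, if the arm or the gripper's body presses on something with over 40 N, if the wrist force passes 120 N, or if a joint passes its speed limit or range.

## Working session

There is one attempt and no reset: what is moved stays moved. The work goes in short steps, Python scripts to look and compute and a shell command to move; the robot and the scene stay as the last step left them, time stands still between calls to the robot, and variables do not carry over. Pictures are saved under pics/ and viewed, and the job is handed in when it is done.

```bash
ls; mkdir -p pics; cat > h.py <<'E'
import numpy as np, cv2
from plant import robot, vision, spotter
E
python3 - <<'E'
from h import *
s=robot.observe(); print(s)
for c in ("scene","top"):
    d=vision.camera(c); cv2.imwrite(f"pics/{c}0.png",d["frame"][:,:,::-1])
    for n in ["carousel","handle_end","pawl_knob","pawl_nose","funnel_tip","crucible_skipped_mid","forceps","petri_dish","spatula","spare_crucible"]:
        r=spotter.landmark_of(n,c); print(c,n,[(np.round(x["centre"],4).tolist(),round(x["confidence"],2)) for x in r[:6]])
E
```

```text
pics
{'time': 0.0, 'q': array([5.65691925e+01, 5.99772008e+00, 5.52696299e+00, 8.96054112e+01,
       1.54795259e-04, 7.75265285e+01]), 'joint_velocities': array([-0.05612198,  0.0402449 ,  0.03302777,  0.02165166,  0.02343963,
        0.01377721]), 'joint_efforts': array([-3.54974090e-04, -5.56933129e+01,  5.03646898e+01,  1.72353600e-02,
       -2.60018451e-04,  7.17955231e-06]), 'tool_pos': array([0.21440525, 0.56002278, 0.23053059]), 'tool_rot': array([-1.79925663e+02, -1.66025289e-02,  1.59042653e+02]), 'contact_force': array([-0.58156229,  0.08688967, -0.84320396]), 'moment': array([0.03026242, 0.01725455, 0.0232304 ]), 'width': 1.0023781572099684}
scene carousel [([0.5667, -0.1878, 0.0022], 0.95), ([0.4126, 0.1881, 0.0002], 0.22)]
scene handle_end []
scene pawl_knob [([0.462, 0.1547, 0.0003], 0.7), ([0.4759, -0.2414, 0.1074], 0.65)]
scene pawl_nose [([0.4623, -0.2059, 0.031], 0.69)]
scene funnel_tip [([0.6377, -0.1757, 0.0777], 0.96), ([0.4749, -0.242, 0.1077], 0.69)]
scene crucible_skipped_mid [([0.6249, -0.2276, 0.0491], 0.64), ([0.4625, 0.1568, -0.0024], 0.19)]
scene forcep
[... 243 characters left out ...]
[0.5726, -0.2596, 0.0475], 0.72), ([0.5647, -0.1821, -0.0005], 0.7)]
top handle_end [([0.5124, -0.1701, 0.09], 0.69)]
top pawl_knob [([0.4704, -0.233, 0.1132], 0.57)]
top pawl_nose [([0.4643, -0.2045, 0.0319], 0.74)]
top funnel_tip [([0.6353, -0.1751, 0.0762], 0.55), ([0.4613, -0.2044, 0.0306], 0.48)]
top crucible_skipped_mid [([0.5249, -0.2436, 0.0493], 0.67), ([0.6228, -0.2292, 0.0502], 0.58)]
top forceps [([0.4137, 0.187, -0.0007], 0.41)]
top petri_dish [([0.475, 0.3155, -0.0016], 0.83), ([0.6384, -0.1744, 0.075], 0.49), ([0.5106, -0.1678, 0.0872], 0.47)]
top spatula [([0.3843, 0.3292, 0.0014], 0.57)]
top spare_crucible [([0.5226, -0.2439, 0.0507], 0.66), ([0.4664, 0.1463, 0.0003], 0.63)]
```

View pics/scene0.png

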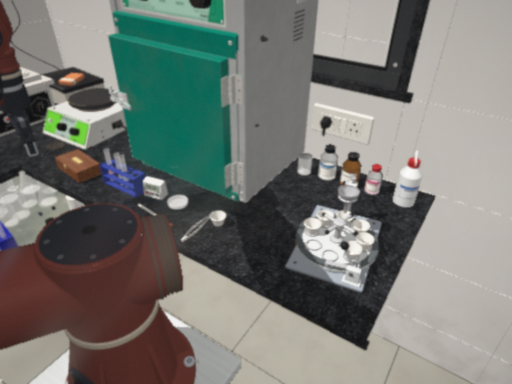

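View pics/top0.png

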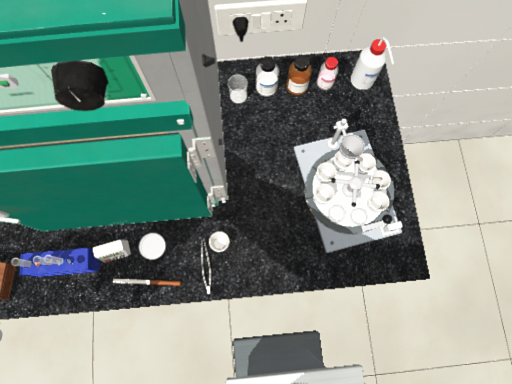

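The pictures show the carousel at the right, around scene (335,245) and top (350,190). Both near seats are empty, and the pawl knob is at about top (388,220). The oven stands to the left behind the loose things. Next I'll fit the carousel pose and check the wheel angle.

```bash
python3 - <<'E'
from h import *
from scipy.optimize import least_squares
C=np.array
pts=[((0,0),[(.5667,-.1878),(.5647,-.1821)]),((-.103,-.035),[(.4759,-.2414),(.4704,-.233)]),((.072,0),[(.6377,-.1757),(.6353,-.1751)]),((-.103,0),[(.4623,-.2059),(.4643,-.2045)]),
((.0509,-.0509),[(.6249,-.2276),(.6228,-.2292)]),((-.048,.0199),[(.5124,-.1701)]) ,((-.0509,-.0509),[(.5249,-.2436)])]
def f(p):
    c,s=np.cos(p[2]),np.sin(p[2]);R=C([[c,-s],[s,c]])
    return np.concatenate([R@C(a)+p[:2]-C(b) for a,bs in pts for b in bs])
r=least_squares(f,[.566,-.185,.15],loss='soft_l1',f_scale=.003);print(r.x,np.degrees(r.x[2]));print(np.round(r.fun.reshape(-1,2)*1000,1))
for c in("scene","top"):
    d=vision.camera(c);T=np.linalg.inv(d["T"]);
    x,y,t=r.x;cs,sn=np.cos(t),np.sin(t)
    P=[]
    for a in np.linspace(0,2*np.pi,60): P.append((.112*np.cos(a),.112*np.sin(a),.032))
    P+=[(-.135,-.1,.014),(-.135,.1,.014),(.155,-.1,.014),(.155,.1,.014),(-.103,-.035,.108),(-.048,.02,.088),(.072,0,.074)]
    W=C([(x+cs*p[0]-sn*p[1],y+sn*p[0]+cs*p[1],p[2]) for p in P])
    uv,_=cv2.projectPoints(W,cv2.Rodrigues(T[:3,:3])[0],T[:3,3],d["intrinsics"],d["dist_coeffs"])
    im=cv2.resize(d["frame"][:,:,::-1],None,fx=6,fy=6,interpolation=cv2.INTER_CUBIC)
    uv=uv.reshape(-1,2)
    for u in uv: cv2.circle(im,tuple(int(v*6+3) for v in u),3,(0,0,255),-1)
    m=(uv.mean(0)*6).astype(int); im=im[max(0,m[1]-300):m[1]+300,m[0]-400:m[0]+400]
    cv2.imwrite(f"pics/{c}_fit.png",im[:600,:800])
E
```

```text
[ 0.56558903 -0.18636351  0.16957301] 9.715817513522415
[[-1.1  1.4]
 [ 0.9 -4.3]
 [-5.9  3.2]
 [-0.4 -5.2]
 [-1.1  1.5]
 [ 1.3  0.9]
 [ 1.8  2.2]
 [-0.2  0.8]
 [-0.6 -0.3]
 [ 1.5  1.3]
 [ 2.5 -4.7]
 [-0.9 -1.5]]
```

View pics/scene_fit.png

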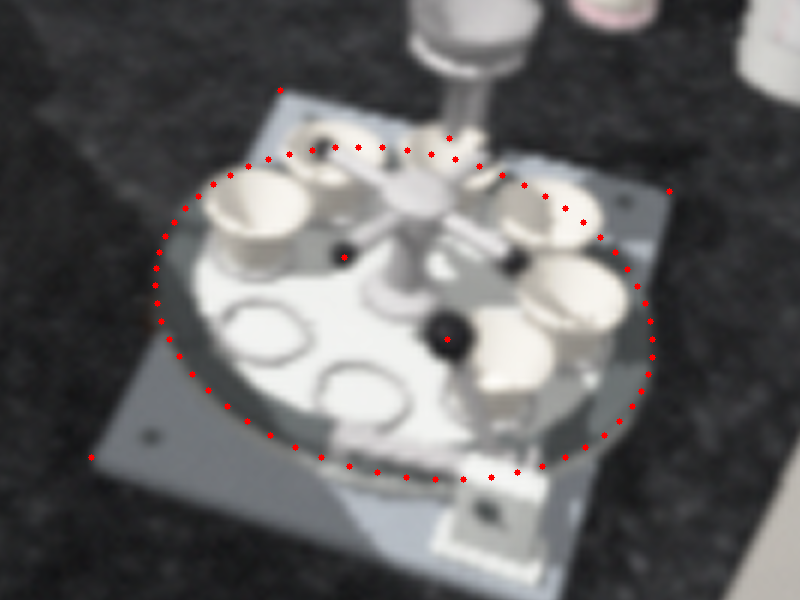

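View pics/top_fit.png

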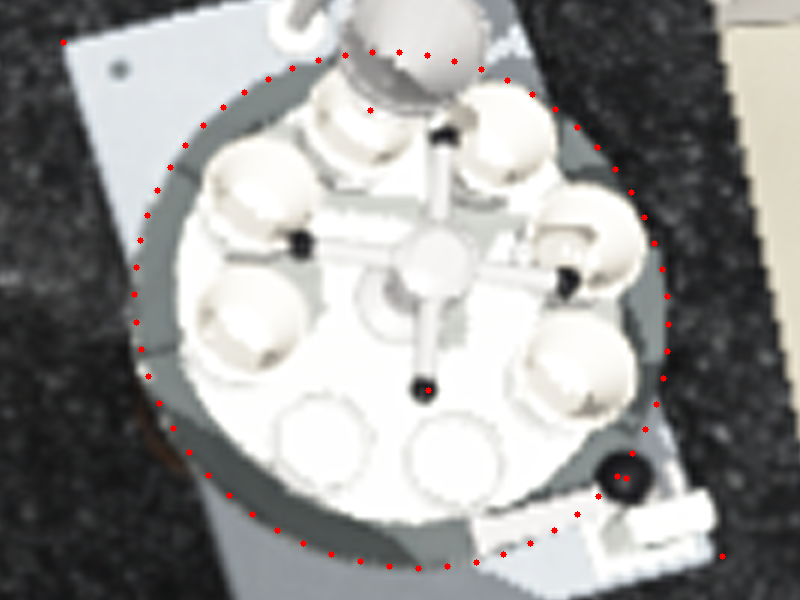

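The fit lands on the plate corners, rim, knob, handle ball and funnel tip. The pose is x 0.5656, y -0.1864, yaw 9.7°, with the wheel near 0. Next I'll check how close the oven is to the route.

```bash
cat >> h.py <<'E'
PX,PY,YAW=.5656,-.1864,.1696
c_,s_=np.cos(YAW),np.sin(YAW)
def c2w(x,y): return np.array([PX+c_*x-s_*y,PY+s_*x+c_*y])
def w2c(X): 
    d=np.array(X[:2])-[PX,PY]; return np.array([c_*d[0]+s_*d[1],-s_*d[0]+c_*d[1]])
from scipy.spatial.transform import Rotation as Ro
def st():
    s=robot.observe(); p=s["tool_pos"]
    print("t",round(s["time"],2),"w",np.round(p*1000,1),"car",np.round(w2c(p)*1000,1),"rot",np.round(s["tool_rot"],1),"F",np.round(s["contact_force"],2),"wd",round(s["width"],2)); return s
def go(xc,yc,z,yaw=np.degrees(YAW)+90):
    s=st();R=Ro.from_euler("xyz",s["tool_rot"],degrees=True)
    T=np.r_[c2w(xc/1e3,yc/1e3),z/1e3]
    Rt=Ro.from_euler("xyz",[180,0,yaw],degrees=True)
    print("delta tool mm",np.round(R.inv().apply(T-s["tool_pos"])*1000,1),"rotvec",np.round((R.inv()*Rt).as_rotvec(),3))
def w2go(X,yaw):
    s=st();R=Ro.from_euler("xyz",s["tool_rot"],degrees=True)
    print("delta",np.round(R.inv().apply(np.array(X)-s["tool_pos"])*1000,1),"rotvec",np.round((R.inv()*Ro.from_euler("xyz",[180,0,yaw],degrees=True)).as_rotvec(),3))
def unp(d,uv,z):
    k=cv2.undistortPoints(np.array([[uv]],float),d["intrinsics"],d["dist_coeffs"])[0,0]
    r=d["T"][:3,:3]@[k[0],k[1],1];o=d["T"][:3,3];return o+r*(z-o[2])/r[2]
E
python3 - <<'E'
from h import *
d=vision.camera("scene")
for uv in [(128,155),(238,197),(130,197)]: print(unp(d,uv,0))
w2go([.42,.20,.23],100)
go(-103,20,150)
for p in[(-103,20),(-103,-130),(-36,60)]:print(c2w(p[0]/1e3,p[1]/1e3))
E
```

```text
[0.59736634 0.68046971 0.        ]
[0.61024012 0.17651031 0.        ]
[0.41314489 0.46632641 0.        ]
t 1.25 w [214.6 560.3 231.3] car [-219.9  795.3] rot [180.   0. 159.] F [ 0.69 -0.12  0.26] wd 1.0
delta [-320.7 -263.1    1.3] rotvec [ 0.    -0.     1.031]
t 1.25 w [214.6 560.3 231.3] car [-219.9  795.3] rot [180.   0. 159.] F [ 0.69 -0.12  0.26] wd 1.0
delta tool mm [-496.  -607.2   81.3] rotvec [ 0.    -0.     1.035]
[ 0.46070204 -0.18407213]
[ 0.48602026 -0.33191998]
[ 0.51998923 -0.13333723]
```

```bash
python3 -m inch '[{"delta_pos":[-30,-27,0],"turn":[0,0,0],"claw":0},{"delta_pos":[-30,-27,0],"turn":[0,0,0],"claw":0},{"delta_pos":[-30,-27,0],"turn":[0,0,0],"claw":0},{"delta_pos":[-30,-27,0],"turn":[0,0,0],"claw":0},{"delta_pos":[-30,-27,0],"turn":[0,0,0],"claw":0}]' 20; python3 -c "
from h import *
w2go([.40,.20,.23],100)"
```

```text
time: 1.75
tool_pos: [0.3068, 0.3782, 0.2297]
tool_rot: [-180.0, -0.0, 159.5]
contact_force: [2.1, -0.7, -1.0]
width: 0.145
t 1.75 w [306.8 378.2 229.7] car [-159.8  600.2] rot [-180.    -0.   159.5] F [ 2.11 -0.72 -0.95] wd 0.15
delta [-149.8 -134.2   -0.4] rotvec [-1.000e-03 -0.000e+00  1.038e+00]
```

```bash
python3 -m inch '[{"delta_pos":[-30,-27,0],"turn":[0,0,0],"claw":0},{"delta_pos":[-30,-27,0],"turn":[0,0,0],"claw":0},{"delta_pos":[-30,-27,0],"turn":[0,0,0],"claw":0},{"delta_pos":[-30,-27,0],"turn":[0,0,0],"claw":0},{"delta_pos":[-30,-27,0],"turn":[0,0,0],"claw":0}]'; python3 -m inch '[{"delta_pos":[0,0,0],"turn":[0,0,0.145],"claw":0},{"delta_pos":[0,0,0],"turn":[0,0,0.145],"claw":0},{"delta_pos":[0,0,0],"turn":[0,0,0.145],"claw":0},{"delta_pos":[0,0,0],"turn":[0,0,0.145],"claw":0},{"delta_pos":[0,0,0],"turn":[0,0,0.145],"claw":0}]'; python3 -m inch '[{"delta_pos":[0,0,0],"turn":[0,0,0.145],"claw":0},{"delta_pos":[0,0,0],"turn":[0,0,0.145],"claw":0}]'; python3 -c "
from h import *
go(-103,35,200)"
```

```text
time: 2.25
tool_pos: [0.4025, 0.1919, 0.2305]
tool_rot: [179.9, 0.1, 159.6]
contact_force: [0.4, -0.1, -0.5]
width: 0.002
time: 2.75
tool_pos: [0.4055, 0.1859, 0.231]
tool_rot: [179.7, 0.1, 116.7]
contact_force: [-0.4, -0.3, -0.5]
width: 0.002
time: 2.95
tool_pos: [0.4056, 0.1858, 0.2312]
tool_rot: [179.7, 0.0, 99.5]
contact_force: [-0.1, 0.2, 0.2]
width: 0.0
t 2.95 w [405.6 185.8 231.2] car [-94.9 393.8] rot [179.7   0.   99.5] F [-0.07  0.24  0.21] wd 0.0
delta tool mm [-358.8   -6.8   31.4] rotvec [ 0.005  0.001 -0.004]
```

```bash
python3 -m inch '[{"delta_pos":[-40,-1,4],"turn":[0,0,0],"claw":0},{"delta_pos":[-40,-1,4],"turn":[0,0,0],"claw":0},{"delta_pos":[-40,-1,4],"turn":[0,0,0],"claw":0},{"delta_pos":[-40,-1,4],"turn":[0,0,0],"claw":0},{"delta_pos":[-40,0,4],"turn":[0,0,0],"claw":0}]'; python3 -m inch '[{"delta_pos":[-40,-1,4],"turn":[0,0,0],"claw":0},{"delta_pos":[-40,-1,4],"turn":[0,0,0],"claw":0},{"delta_pos":[-40,-1,4],"turn":[0,0,0],"claw":0},{"delta_pos":[-30,0,0],"turn":[0,0,0],"claw":0},{"delta_pos":[0,0,0],"turn":[0,0,0],"claw":0}]'; python3 - <<'E'
from h import *
go(-103,0,100)
d=vision.camera("wrist"); cv2.imwrite("pics/w1.png",d["frame"][:,:,::-1])
E
```

```text
time: 3.45
tool_pos: [0.4342, -0.0143, 0.2121]
tool_rot: [179.5, 0.0, 99.5]
contact_force: [0.7, 0.5, -0.5]
width: 0.003
time: 3.95
tool_pos: [0.4559, -0.1736, 0.1996]
tool_rot: [179.4, 0.1, 99.2]
contact_force: [-0.2, 0.3, -0.3]
width: -0.002
t 3.95 w [ 455.9 -173.6  199.6] car [-106.    31.1] rot [1.794e+02 1.000e-01 9.920e+01] F [-0.24  0.29 -0.27] wd -0.0
delta tool mm [-30.9   2.2  99.7] rotvec [ 0.011  0.002 -0.009]
```

View pics/w1.png

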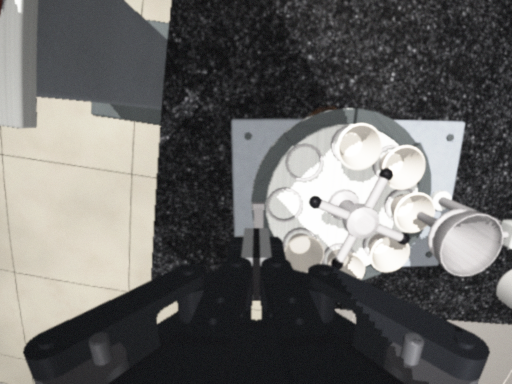

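The wrist view has the shut fingertips over the near rim at about (258,215). The handle ball is at (315,202), well to the side, and the knob is hidden below the fingers. I'll descend on the knob's +y side.

```bash
python3 -m inch '[{"delta_pos":[-2,0,30],"turn":[0.01,0,-0.009],"claw":0},{"delta_pos":[-2,0,30],"turn":[0,0,0],"claw":0},{"delta_pos":[-2,1,25],"turn":[0,0,0],"claw":0},{"delta_pos":[-2,1,10],"turn":[0,0,0],"claw":0},{"delta_pos":[0,0,0],"turn":[0,0,0],"claw":0}]'; python3 - <<'E'
from h import *
go(-103,0,102)
d=vision.camera("scene"); cv2.imwrite("pics/s2.png",cv2.resize(d["frame"][170:320,250:420,::-1],None,fx=4,fy=4))
E
```

```text
time: 4.5
tool_pos: [0.4603, -0.1766, 0.1039]
tool_rot: [179.8, 0.2, 99.9]
contact_force: [0.2, -0.1, -0.6]
width: -0.001
t 4.5 w [ 460.3 -176.6  103.9] car [-102.1   27.5] rot [179.8   0.2  99.9] F [ 0.17 -0.14 -0.65] wd -0.0
delta tool mm [-27.5  -1.    2. ] rotvec [0.003 0.003 0.004]
```

View pics/s2.png

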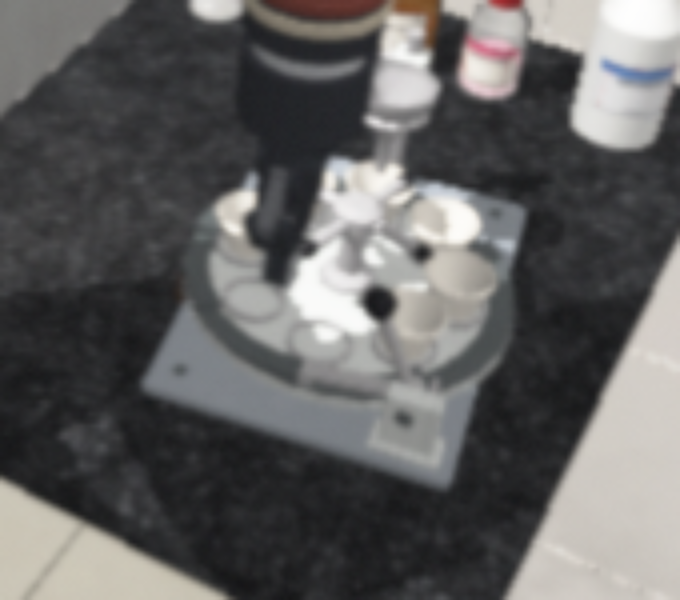

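The tip stands at +y of the knob, with nothing touching. I'll approach and push to -y.

```bash
python3 -m inch '[{"delta_pos":[-10,0,1],"turn":[0,0,0],"claw":0},{"delta_pos":[-10,0,1],"turn":[0,0,0],"claw":0},{"delta_pos":[-10,0,1],"turn":[0,0,0],"claw":0},{"delta_pos":[-7,0,1],"turn":[0,0,0],"claw":0},{"delta_pos":[-7,0,0],"turn":[0,0,0],"claw":0}]';python3 -c "
from h import *
st()"; python3 -m inch '[{"delta_pos":[-7,0,0],"turn":[0,0,0],"claw":0},{"delta_pos":[-7,0,0],"turn":[0,0,0],"claw":0},{"delta_pos":[-7,0,0],"turn":[0,0,0],"claw":0},{"delta_pos":[-7,0,0],"turn":[0,0,0],"claw":0}]';python3 - <<'E'
from h import *
st()
d=vision.camera("scene"); cv2.imwrite("pics/s3.png",cv2.resize(d["frame"][170:320,250:420,::-1],None,fx=4,fy=4))
E
```

```text
time: 5.05
tool_pos: [0.4709, -0.2245, 0.1057]
tool_rot: [179.5, 0.5, 100.0]
contact_force: [0.0, 0.1, -0.5]
width: 0.001
t 5.05 w [ 470.9 -224.5  105.7] car [-99.7 -21.6] rot [179.5   0.5 100. ] F [ 0.04  0.06 -0.54] wd 0.0
time: 5.45
tool_pos: [0.4762, -0.2551, 0.106]
tool_rot: [179.5, 0.5, 100.0]
contact_force: [0.3, 0.7, -0.8]
width: 0.001
t 5.45 w [ 476.2 -255.1  106. ] car [-99.7 -52.6] rot [179.5   0.5 100. ] F [ 0.28  0.7  -0.8 ] wd 0.0
```

View pics/s3.png

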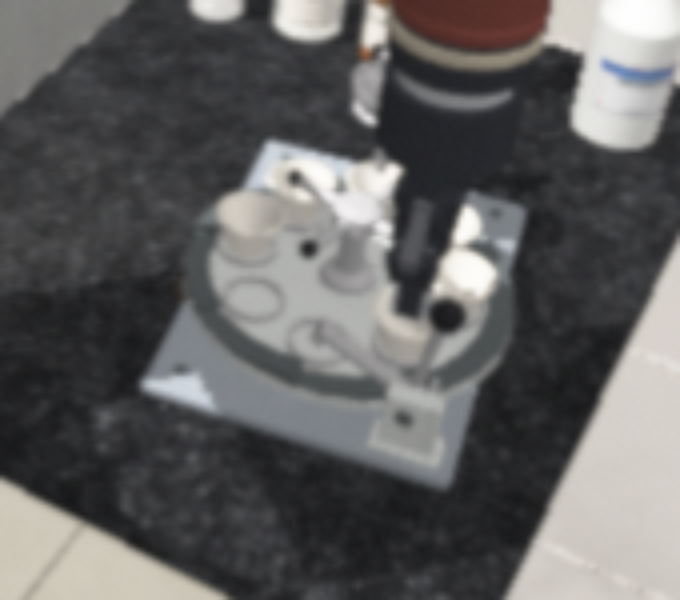

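The lever is near upright with the nose lifted and the ball at about (447,315). I'll push a little further.

```bash
python3 -m inch '[{"delta_pos":[-6,0,2],"turn":[0,0,0],"claw":0},{"delta_pos":[-6,0,2],"turn":[0,0,0],"claw":0},{"delta_pos":[-5,0,0],"turn":[0,0,0],"claw":0},{"delta_pos":[0,0,0],"turn":[0,0,0],"claw":0},{"delta_pos":[0,0,0],"turn":[0,0,0],"claw":0}]';python3 - <<'E'
from h import *
st()
d=vision.camera("scene"); cv2.imwrite("pics/s4.png",cv2.resize(d["frame"][170:320,250:420,::-1],None,fx=4,fy=4))
print(spotter.landmark_of("pawl_knob","scene"),w2c(c2w(0,0)))
for r in spotter.landmark_of("pawl_knob","scene"): print(w2c(r["centre"]))
E
```

```text
time: 6.0
tool_pos: [0.4793, -0.2738, 0.1014]
tool_rot: [179.5, 0.4, 99.9]
contact_force: [0.4, 0.6, -0.0]
width: 0.0
t 6.0 w [ 479.3 -273.8  101.4] car [-99.8 -71.6] rot [179.5   0.4  99.9] F [ 0.39  0.57 -0.04] wd 0.0
[{'centre': [0.4874, -0.2982, 0.11], 'confidence': 0.7}, {'centre': [0.6069, -0.1265, 0.0528], 'confidence': 0.63}] [0. 0.]
[-0.09594852 -0.0969967 ]
[0.05081785 0.05206963]
```

View pics/s4.png

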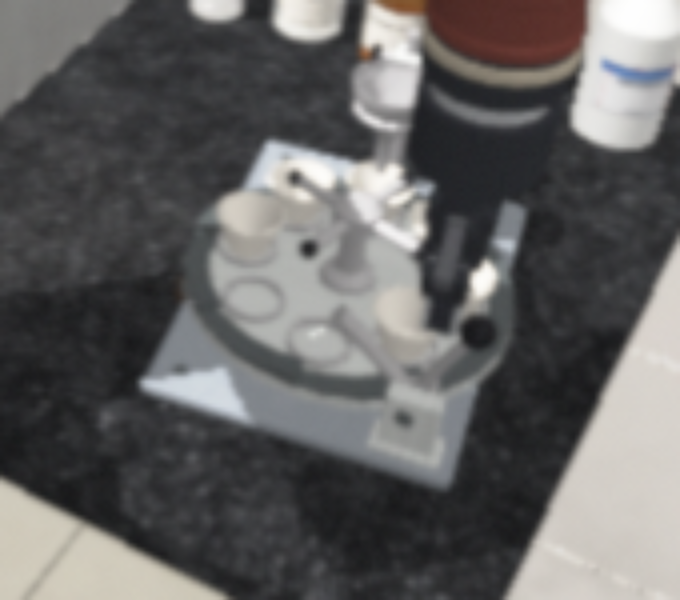

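The pawl is thrown over: the ball is at (478,332) and the network puts it at y -97 mm. Now up and over to the +y side of the near handle arm.

```bash
python3 -m inch '[{"delta_pos":[10,0,-10],"turn":[0,0,0],"claw":0},{"delta_pos":[15,5,-25],"turn":[0,0,0],"claw":0},{"delta_pos":[35,15,-10],"turn":[0,0,0],"claw":0},{"delta_pos":[35,20,0],"turn":[0,0,0],"claw":0},{"delta_pos":[25,20,0],"turn":[0,0,0],"claw":0}]';python3 -c "
from h import *
go(-37,50,78)"
```

```text
time: 6.65
tool_pos: [0.5169, -0.1421, 0.1512]
tool_rot: [179.4, 0.6, 99.6]
contact_force: [0.9, -0.4, 1.0]
width: 0.002
t 6.65 w [ 516.9 -142.1  151.2] car [-40.6  51.9] rot [179.4   0.6  99.6] F [ 0.95 -0.44  1.  ] wd 0.0
delta tool mm [-1.2  2.9 73.3] rotvec [ 0.01   0.01  -0.002]
```

```bash
python3 -m inch '[{"delta_pos":[-1,3,25],"turn":[0.01,0.01,0],"claw":0},{"delta_pos":[0,1,25],"turn":[0,0,0],"claw":0},{"delta_pos":[0,0,14],"turn":[0,0,0],"claw":0},{"delta_pos":[0,0,7],"turn":[0,0,0],"claw":0},{"delta_pos":[0,0,0],"turn":[0,0,0],"claw":0}]';python3 - <<'E'
from h import *
go(-37,30,78)
d=vision.camera("wrist"); cv2.imwrite("pics/w2.png",d["frame"][:,:,::-1])
E
```

```text
time: 7.15
tool_pos: [0.5243, -0.1368, 0.084]
tool_rot: [179.7, 0.2, 100.0]
contact_force: [0.2, 0.4, -0.1]
width: 0.004
t 7.15 w [ 524.3 -136.8   84. ] car [-32.4  55.9] rot [179.7   0.2 100. ] F [ 0.24  0.38 -0.1 ] wd 0.0
delta tool mm [-25.9  -4.8   6.1] rotvec [0.006 0.004 0.005]
```

View pics/w2.png

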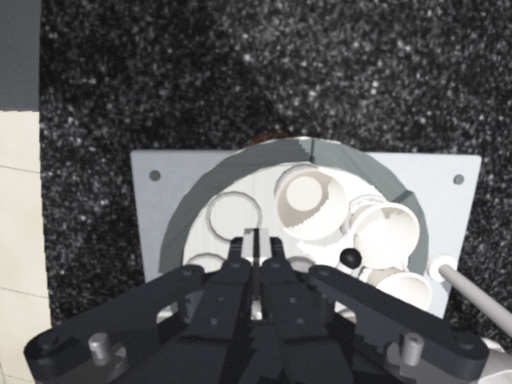

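The fingertip is in the gap between handle arms, around (260,235), with clearance to the crucibles. Now a gentle push to -y on the near arm.

```bash
python3 -m inch '[{"delta_pos":[-6,-3,4],"turn":[0,0,0],"claw":0},{"delta_pos":[-6,-2,2],"turn":[0,0,0],"claw":0},{"delta_pos":[-5,0,0],"turn":[0,0,0],"claw":0},{"delta_pos":[-5,0,0],"turn":[0,0,0],"claw":0},{"delta_pos":[0,0,0],"turn":[0,0,0],"claw":0}]';python3 - <<'E'
from h import *
st()
E
python3 -m inch '[{"delta_pos":[-4,0,0],"turn":[0,0,0],"claw":0},{"delta_pos":[-4,0,0],"turn":[0,0,0],"claw":0},{"delta_pos":[-4,0,0],"turn":[0,0,0],"claw":0}]';python3 - <<'E'
from h import *
st()
d=vision.camera("top"); cv2.imwrite("pics/t5.png",cv2.resize(d["frame"][120:260,280:430,::-1],None,fx=4,fy=4))
E
```

```text
time: 7.7
tool_pos: [0.5244, -0.163, 0.0814]
tool_rot: [179.5, 0.4, 99.9]
contact_force: [0.2, 0.3, 0.7]
width: 0.003
t 7.7 w [ 524.4 -163.    81.4] car [-36.7  30. ] rot [179.5   0.4  99.9] F [0.21 0.27 0.66] wd 0.0
time: 8.0
tool_pos: [0.5256, -0.1742, 0.0812]
tool_rot: [179.6, 0.2, 99.9]
contact_force: [-3.4, 2.5, 1.7]
width: -0.0
t 8.0 w [ 525.6 -174.2   81.2] car [-37.4  18.8] rot [179.6   0.2  99.9] F [-3.4   2.54  1.71] wd -0.0
```

View pics/t5.png

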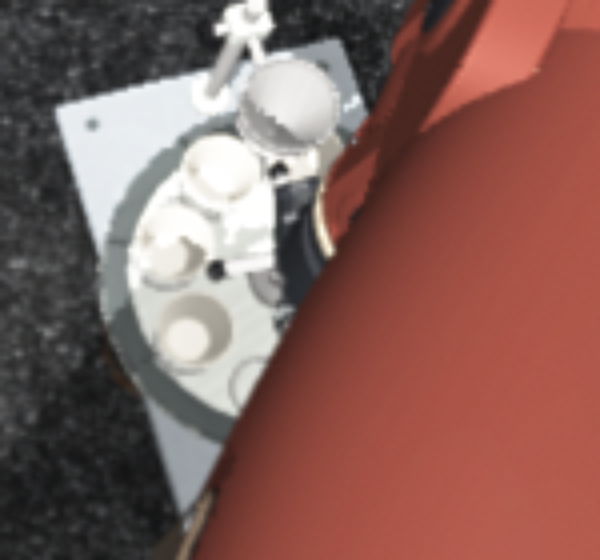

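The wheel has begun to turn back: the +y arm's ball is now at crop (217,268), and the crucibles are in place. I'll measure the angle.

```bash
cat >> h.py <<'E'
def wheel(uv,base):
    d=vision.camera("top"); c=w2c(unp(d,uv,.088)); a=np.degrees(np.arctan2(c[1],c[0]))
    print("ball",np.round(c*1000,1),"r",round(np.hypot(*c)*1000,1),"wheel",round(np.radians((a-base+180)%360-180),3))
E
python3 - <<'E'
from h import *
wheel((334.0,186.7),67.5)
wheel((280+278/4,120+170/4),-22.5)
E
```

```text
ball [ 4.6 52.2] r 52.4 wheel 0.306
ball [52.5 -2.8] r 52.6 wheel 0.339
```

```bash
python3 -m inch '[{"delta_pos":[-3,0,0],"turn":[0,0,0],"claw":0},{"delta_pos":[-3,0,0],"turn":[0,0,0],"claw":0},{"delta_pos":[-3,0,0],"turn":[0,0,0],"claw":0},{"delta_pos":[0,0,0],"turn":[0,0,0],"claw":0}]';python3 - <<'E'
from h import *
st()
d=vision.camera("top"); cv2.imwrite("pics/t6.png",cv2.resize(d["frame"][120:260,280:430,::-1],None,fx=4,fy=4))
E
```

```text
time: 8.55
tool_pos: [0.5275, -0.1834, 0.0814]
tool_rot: [179.5, 0.2, 100.0]
contact_force: [-0.5, 0.1, 0.2]
width: -0.002
t 8.55 w [ 527.5 -183.4   81.4] car [-37.1   9.4] rot [179.5   0.2 100. ] F [-0.48  0.09  0.22] wd -0.0
```

View pics/t6.png

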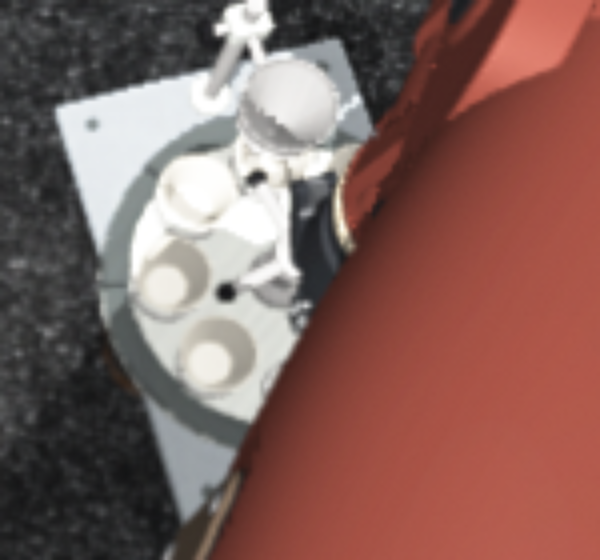

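The crucibles are still seated and the balls are now at crop (226,292) and (257,178).

```bash
python3 - <<'E'
from h import *
wheel((280+226/4,120+292/4),67.5)
wheel((280+257/4,120+178/4),-22.5)
E
python3 -m inch '[{"delta_pos":[5,0,-3],"turn":[0,0,0],"claw":0},{"delta_pos":[5,0,-15],"turn":[0,0,0],"claw":0},{"delta_pos":[0,0,-30],"turn":[0,0,0],"claw":0},{"delta_pos":[0,0,-30],"turn":[0,0,0],"claw":0},{"delta_pos":[0,-20,0],"turn":[0,0,0],"claw":0}]'
python3 -c "
from h import *
go(-103,-135,155)"
```

```text
ball [-11.6  51.3] r 52.6 wheel 0.616
ball [50.9 11. ] r 52.1 wheel 0.606
time: 9.2
tool_pos: [0.5057, -0.1746, 0.1652]
tool_rot: [179.5, 0.3, 100.0]
contact_force: [0.3, -0.4, 0.0]
width: 0.001
t 9.2 w [ 505.7 -174.6  165.2] car [-57.1  21.7] rot [179.5   0.3 100. ] F [ 0.3  -0.4   0.03] wd 0.0
delta tool mm [-156.4  -46.9   10.5] rotvec [0.009 0.005 0.006]
```

The wheel is at about 0.61, on the ramp. Now over to the -y side of the thrown knob.

```bash
python3 -m inch '[{"delta_pos":[-30,-10,0],"turn":[0.009,0.005,0],"claw":0},{"delta_pos":[-30,-10,0],"turn":[0,0,0],"claw":0},{"delta_pos":[-35,-10,0],"turn":[0,0,0],"claw":0},{"delta_pos":[-30,-10,0],"turn":[0,0,0],"claw":0},{"delta_pos":[-25,-5,0],"turn":[0,0,0],"claw":0}]'
python3 -c "
from h import *
go(-103,-135,100)"
```

```text
time: 9.7
tool_pos: [0.4878, -0.3312, 0.1749]
tool_rot: [179.7, 0.4, 100.4]
contact_force: [0.7, -1.0, 1.0]
width: -0.001
t 9.7 w [ 487.8 -331.2  174.9] car [-101.1 -129.6] rot [179.7   0.4 100.4] F [ 0.68 -0.96  0.98] wd -0.0
delta tool mm [-4.9 -2.4 75. ] rotvec [0.006 0.007 0.012]
```

```bash
python3 -m inch '[{"delta_pos":[-5,-1,25],"turn":[0.006,0.007,0.012],"claw":0},{"delta_pos":[0,-1,25],"turn":[0,0,0],"claw":0},{"delta_pos":[0,0,15],"turn":[0,0,0],"claw":0},{"delta_pos":[0,0,10],"turn":[0,0,0],"claw":0},{"delta_pos":[0,0,0],"turn":[0,0,0],"claw":0}]'
python3 - <<'E'
from h import *
go(-103,-117,100)
d=vision.camera("scene"); cv2.imwrite("pics/s7.png",cv2.resize(d["frame"][170:320,250:420,::-1],None,fx=4,fy=4))
E
```

```text
time: 10.2
tool_pos: [0.4882, -0.341, 0.1044]
tool_rot: [179.8, 0.4, 99.5]
contact_force: [-1.1, -0.8, 0.1]
width: -0.001
t 10.2 w [ 488.2 -341.   104.4] car [-102.4 -139.4] rot [179.8   0.4  99.5] F [-1.13 -0.78  0.13] wd -0.0
delta tool mm [22.4 -0.7  4.2] rotvec [ 0.003  0.007 -0.003]
```

View pics/s7.png

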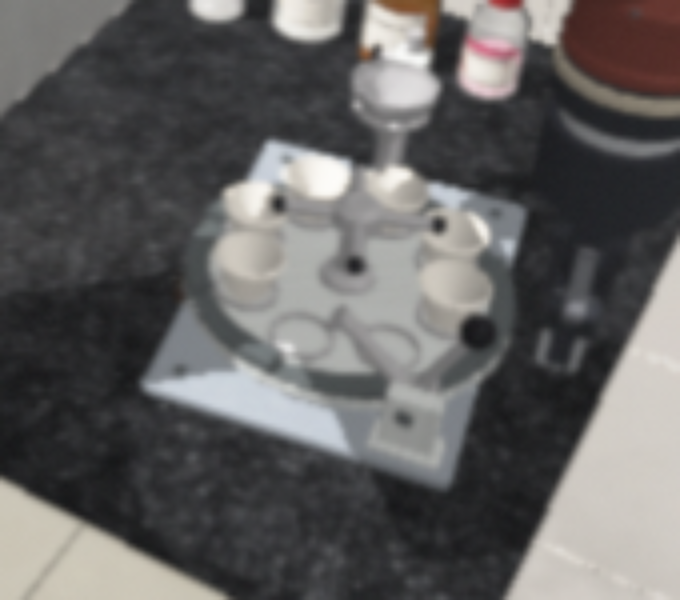

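The pawl is still over, with the ball at (478,332), and the fingertip is to its right at (560,350). I'll push to +y.

```bash
python3 -m inch '[{"delta_pos":[10,0,1],"turn":[0,0,0],"claw":0},{"delta_pos":[10,0,1],"turn":[0,0,0],"claw":0},{"delta_pos":[7,0,0],"turn":[0,0,0],"claw":0},{"delta_pos":[7,0,0],"turn":[0,0,0],"claw":0},{"delta_pos":[6,0,0],"turn":[0,0,0],"claw":0}]'
python3 -m inch '[{"delta_pos":[6,0,0],"turn":[0,0,0],"claw":0},{"delta_pos":[6,0,0],"turn":[0,0,0],"claw":0},{"delta_pos":[5,0,0],"turn":[0,0,0],"claw":0},{"delta_pos":[0,0,0],"turn":[0,0,0],"claw":0}]'
python3 - <<'E'
from h import *
st()
d=vision.camera("scene"); cv2.imwrite("pics/s8.png",cv2.resize(d["frame"][170:320,250:420,::-1],None,fx=4,fy=4))
for r in spotter.landmark_of("pawl_knob","scene"): print(w2c(r["centre"]),r)
E
```

```text
time: 10.75
tool_pos: [0.483, -0.2991, 0.1067]
tool_rot: [179.6, 0.7, 99.6]
contact_force: [-0.8, -0.6, 0.0]
width: -0.003
time: 11.15
tool_pos: [0.48, -0.2799, 0.1069]
tool_rot: [179.6, 0.7, 99.6]
contact_force: [0.2, -0.5, -0.2]
width: 0.001
t 11.15 w [ 480.  -279.9  106.9] car [-100.2  -77.7] rot [179.6   0.7  99.6] F [ 0.16 -0.46 -0.16] wd 0.0
[-0.10108405 -0.03930211] {'centre': [0.4726, -0.2422, 0.1109], 'confidence': 0.77}
```

View pics/s8.png

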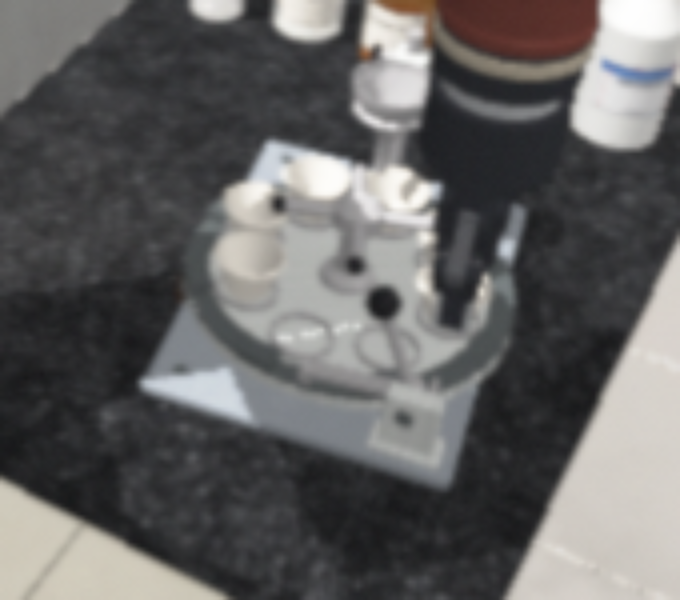

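The pawl is down, with the ball at (383,302) and the nose on the ramp. Back to the handle arm for the last bit.

```bash
python3 -m inch '[{"delta_pos":[0,0,-30],"turn":[0,0,0],"claw":0},{"delta_pos":[5,5,-25],"turn":[0,0,0],"claw":0},{"delta_pos":[35,20,0],"turn":[0,0,0],"claw":0},{"delta_pos":[35,20,0],"turn":[0,0,0],"claw":0},{"delta_pos":[25,15,0],"turn":[0,0,0],"claw":0}]'
python3 -c "
from h import *
go(-41,24,79)"
```

```text
time: 11.75
tool_pos: [0.5225, -0.1731, 0.1629]
tool_rot: [179.6, 0.7, 99.1]
contact_force: [-0.1, -0.8, 0.5]
width: -0.002
t 11.75 w [ 522.5 -173.1  162.9] car [-40.2  20.4] rot [179.6   0.7  99.1] F [-0.13 -0.8   0.52] wd -0.0
delta tool mm [ 4.7 -1.4 83.8] rotvec [ 0.008  0.013 -0.01 ]
```

```bash
python3 -m inch '[{"delta_pos":[3,-1,20],"turn":[0.008,0.013,-0.01],"claw":0},{"delta_pos":[0,-1,25],"turn":[0,0,0],"claw":0},{"delta_pos":[0,-1,20],"turn":[0,0,0],"claw":0},{"delta_pos":[0,0,12],"turn":[0,0,0],"claw":0},{"delta_pos":[0,0,0],"turn":[0,0,0],"claw":0}]'
python3 - <<'E'
from h import *
go(-41,10,79)
d=vision.camera("top"); cv2.imwrite("pics/t9.png",cv2.resize(d["frame"][120:260,280:430,::-1],None,fx=4,fy=4))
E
```

```text
time: 12.25
tool_pos: [0.5199, -0.1696, 0.0813]
tool_rot: [-179.9, -0.1, 100.0]
contact_force: [0.4, -0.2, -0.2]
width: -0.002
t 12.25 w [ 519.9 -169.6   81.3] car [-42.2  24.2] rot [-1.799e+02 -1.000e-01  1.000e+02] F [ 0.4  -0.21 -0.18] wd -0.0
delta tool mm [-14.2   1.1   2.2] rotvec [-0.001 -0.001  0.005]
```

View pics/t9.png

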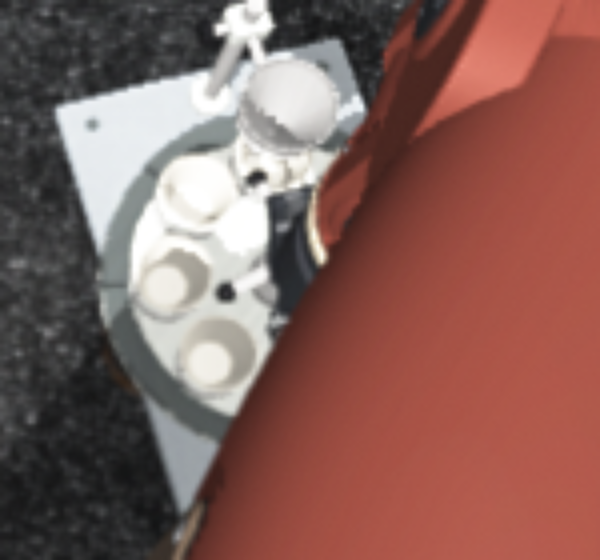

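The wheel has not moved; the balls are still at crop (226,292) and (257,178). I'll approach, then go in small steps while watching the force.

```bash
python3 -m inch '[{"delta_pos":[-6,0,1],"turn":[0,0,0],"claw":0},{"delta_pos":[-5,0,0],"turn":[0,0,0],"claw":0},{"delta_pos":[-3,0,0],"turn":[0,0,0],"claw":0},{"delta_pos":[-2,0,0],"turn":[0,0,0],"claw":0}]'
python3 -c "
from h import *
st()"
python3 -m inch '[{"delta_pos":[-2,0,0],"turn":[0,0,0],"claw":0},{"delta_pos":[-2,0,0],"turn":[0,0,0],"claw":0}]'
python3 - <<'E'
from h import *
st()
d=vision.camera("top"); cv2.imwrite("pics/t10.png",cv2.resize(d["frame"][120:260,280:430,::-1],None,fx=4,fy=4))
E
```

```text
time: 12.7
tool_pos: [0.5242, -0.1878, 0.0836]
tool_rot: [179.9, -0.0, 100.0]
contact_force: [-1.1, 4.8, -2.2]
width: 0.001
t 12.7 w [ 524.2 -187.8   83.6] car [-41.    5.6] rot [179.9  -0.  100. ] F [-1.12  4.8  -2.18] wd 0.0
time: 12.9
tool_pos: [0.525, -0.1912, 0.0836]
tool_rot: [179.9, -0.1, 100.0]
contact_force: [0.9, 5.1, -0.1]
width: 0.004
t 12.9 w [ 525.  -191.2   83.6] car [-40.8   2.1] rot [ 1.799e+02 -1.000e-01  1.000e+02] F [ 0.89  5.08 -0.08] wd 0.0
```

View pics/t10.png

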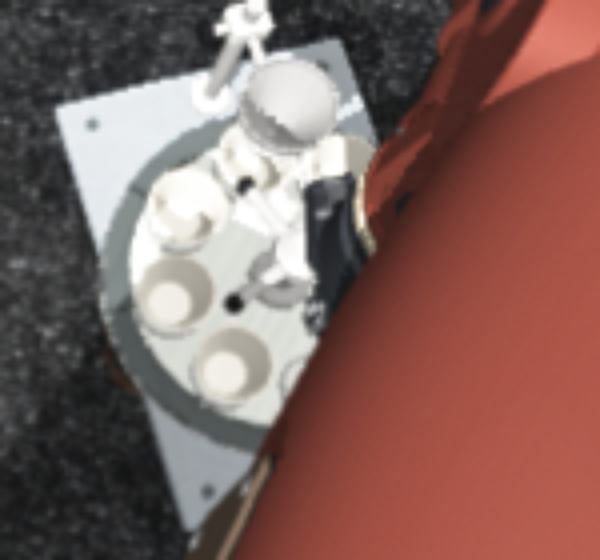

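```bash
python3 - <<'E'
from h import *
wheel((280+235/4,120+302/4),67.5)
wheel((280+246/4,120+184/4),-22.5)
E
python3 -m inch '[{"delta_pos":[-1.5,0,0],"turn":[0,0,0],"claw":0},{"delta_pos":[0,0,0],"turn":[0,0,0],"claw":0}]'
python3 -c "
from h import *
st()"
```

```text
ball [-18.8  48.1] r 51.6 wheel 0.766
ball [49.  18.6] r 52.4 wheel 0.756
time: 13.25
tool_pos: [0.5251, -0.192, 0.0837]
tool_rot: [179.9, -0.2, 100.0]
contact_force: [-0.2, 4.0, -0.3]
width: 0.004
t 13.25 w [ 525.1 -192.    83.7] car [-40.8   1.3] rot [179.9  -0.2 100. ] F [-0.22  4.01 -0.34] wd 0.0
```

```bash
for i in 1; do python3 -m inch '[{"delta_pos":[-1.5,0,0],"turn":[0,0,0],"claw":0},{"delta_pos":[0,0,0],"turn":[0,0,0],"claw":0}]'; python3 -m inch '[{"delta_pos":[-1.5,0,0],"turn":[0,0,0],"claw":0}]'; done
python3 -c "
from h import *
st()"
```

```text
time: 13.45
tool_pos: [0.5252, -0.192, 0.0836]
tool_rot: [179.8, -0.3, 100.1]
contact_force: [-1.3, 4.3, 1.0]
width: 0.0
time: 13.55
tool_pos: [0.5253, -0.1925, 0.0836]
tool_rot: [179.8, -0.4, 100.1]
contact_force: [-1.4, 10.1, 1.5]
width: -0.005
t 13.55 w [ 525.3 -192.5   83.6] car [-40.8   0.8] rot [179.8  -0.4 100.1] F [-1.38 10.08  1.55] wd -0.01
```

The force jumped to 10 N and travel stopped, so the tooth has met the pawl. I'll back off, rise and look.

```bash
python3 -m inch '[{"delta_pos":[4,0,0],"turn":[0,0,0],"claw":0},{"delta_pos":[6,0,-15],"turn":[0,0,0],"claw":0},{"delta_pos":[0,0,-30],"turn":[0,0,0],"claw":0},{"delta_pos":[0,-5,-30],"turn":[0,0,0],"claw":0},{"delta_pos":[30,-10,-30],"turn":[0,0,0],"claw":0}]'
python3 -m inch '[{"delta_pos":[45,-8,0],"turn":[0,0,0],"claw":0},{"delta_pos":[45,-8,0],"turn":[0,0,0],"claw":0},{"delta_pos":[45,-8,0],"turn":[0,0,0],"claw":0},{"delta_pos":[45,0,0],"turn":[0,0,0],"claw":0},{"delta_pos":[0,0,0],"turn":[0,0,0],"claw":0}]'
python3 - <<'E'
from h import *
st()
for c,b in(("top",(120,260,280,430)),("scene",(170,320,250,420))):
    d=vision.camera(c); cv2.imwrite(f"pics/{c}11.png",cv2.resize(d["frame"][b[0]:b[1],b[2]:b[3],::-1],None,fx=4,fy=4))
    for n in("pawl_knob","pawl_nose","handle_end","crucible_skipped_mid","funnel_tip"):
        print(c,n,[(np.round(w2c(r["centre"])*1000,1),np.round(r["centre"][2]*1000,1),round(r["confidence"],2)) for r in spotter.landmark_of(n,c)])
    for n in("forceps","petri_dish","spatula","spare_crucible"):
        print(c,n,[(np.round(r["centre"],3),round(r["confidence"],2)) for r in spotter.landmark_of(n,c)])
E
```

```text
time: 14.05
tool_pos: [0.5018, -0.1575, 0.1916]
tool_rot: [-179.9, -0.3, 100.0]
contact_force: [1.2, 0.6, 0.9]
width: 0.003
time: 14.55
tool_pos: [0.4475, 0.02, 0.2057]
tool_rot: [179.1, 0.5, 99.8]
contact_force: [-0.9, -0.6, 0.1]
width: 0.001
t 14.55 w [447.5  20.  205.7] car [-81.6 223.3] rot [179.1   0.5  99.8] F [-0.95 -0.62  0.07] wd 0.0
top pawl_knob [(array([-97.5, -34. ]), np.float64(113.5), 0.49)]
top pawl_nose []
top handle_end [(array([-52.2, -14.7]), np.float64(89.9), 0.86), (array([-90.8, 539.4]), np.float64(-0.5), 0.57)]
top crucible_skipped_mid []
top funnel_tip []
top forceps [(array([ 0.414,  0.186, -0.002]), 0.45)]
top petri_dish [(array([ 0.516, -0.211,  0.089]), 0.74), (array([ 0.476,  0.316, -0.001]), 0.6)]
top spatula [(array([0.384, 0.328, 0.004]), 0.5)]
top spare_crucible [(array([ 0.464,  0.147, -0.002]), 0.65)]
scene pawl_knob [(array([-100.4,  -40.4]), np.float64(106.0), 0.61)]
scene pawl_nose [(array([-100.9,   -3.2]), np.float64(28.2), 0.7)]
scene handle_end []
scene crucible_skipped_mid []
scene funnel_tip [(array([74.7, -0.5]), np.float64(74.9), 0.69), (array([-44.2, 350.7]), np.float64(0.0), 0.17)]
scene forceps [(array([0.416, 0.191, 0.001]), 0.44)]
scene petri_dish [(array([ 0.474,  0.315, -0.003]), 0.65)]
scene spatula [(array([0.384, 0.336, 0.001]), 0.58), (array([ 0.473, -0.244,  0.112]), 0.17)]
scene spare_crucible [(array([ 0.641, -0.174,  0.077]), 0.3)]
```

View pics/top11.png

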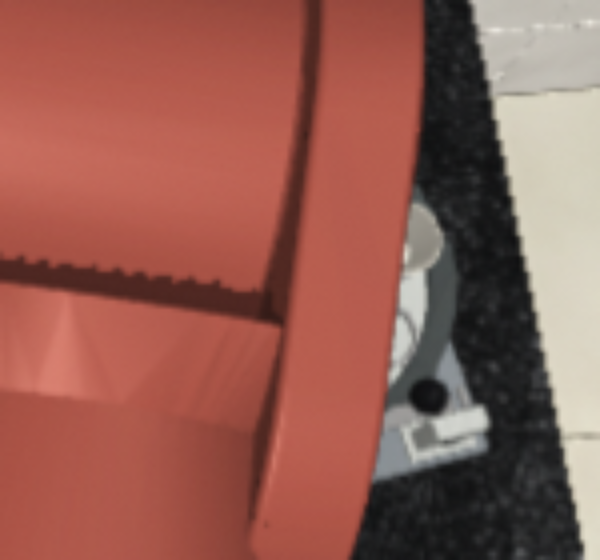

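View pics/scene11.png

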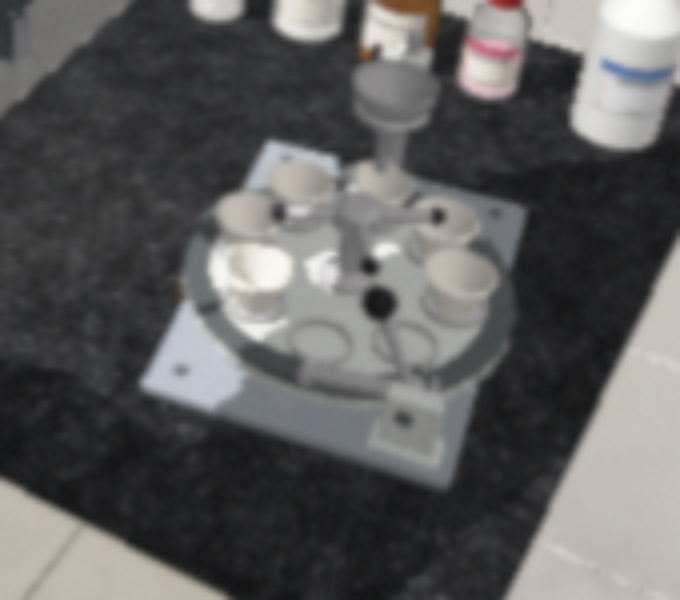

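The scene view shows all six crucibles upright and the lever leaning as at the start, ball at (380,303). The arm hides the top view, so I'll move farther off and measure the wheel angle and knob against the first pictures.

```bash
python3 -m inch '[{"delta_pos":[45,0,0],"turn":[0,0,0],"claw":0},{"delta_pos":[45,0,0],"turn":[0,0,0],"claw":0},{"delta_pos":[45,0,0],"turn":[0,0,0],"claw":0},{"delta_pos":[45,0,0],"turn":[0,0,0],"claw":0},{"delta_pos":[0,0,0],"turn":[0,0,0],"claw":0}]'
python3 - <<'E'
from h import *
st()
ims={}
for c,b in(("top",(120,260,280,430)),("scene",(170,320,250,420))):
    d=vision.camera(c); cv2.imwrite(f"pics/{c}12full.png",d["frame"][:,:,::-1]); cv2.imwrite(f"pics/{c}12.png",cv2.resize(d["frame"][b[0]:b[1],b[2]:b[3],::-1],None,fx=4,fy=4))
    a=cv2.imread(f"pics/{c}0.png",0).astype(float); n=d["frame"][:,:,::-1].astype(np.uint8); n=cv2.cvtColor(n,cv2.COLOR_BGR2GRAY).astype(float)
    T=np.linalg.inv(d["T"]); X=np.r_[c2w(-.103,-.035),.108]
    uv=cv2.projectPoints(X[None],cv2.Rodrigues(T[:3,:3])[0],T[:3,3],d["intrinsics"],d["dist_coeffs"])[0].ravel(); print(c,"proj",uv)
    for nm,g in(("start",a),("now",n)):
        u,v=np.round(uv).astype(int);p=g[v-8:v+9,u-8:u+9]; w=np.clip(70-p,0,None)
        yy,xx=np.mgrid[v-8:v+9,u-8:u+9]; m=(yy-uv[1])**2+(xx-uv[0])**2<36; w=w*m
        print(nm,(w*xx).sum()/w.sum(),(w*yy).sum()/w.sum())
    if c=="top":
        for k in range(4):
            a0=np.radians(157.5+90*k)+.785
            X=np.r_[c2w(.052*np.cos(a0),.052*np.sin(a0)),.088]
            q=cv2.projectPoints(X[None],cv2.Rodrigues(T[:3,:3])[0],T[:3,3],d["intrinsics"],d["dist_coeffs"])[0].ravel();u,v=np.round(q).astype(int)
            yy,xx=np.mgrid[v-4:v+5,u-4:u+5]; w=np.clip(90-n[v-4:v+5,u-4:u+5],0,None)
            if w.sum()>0:
                e=((w*xx).sum()/w.sum(),(w*yy).sum()/w.sum()); print(k,q,e); wheel(e,157.5+90*k)
E
```

```text
time: 16.05
tool_pos: [0.4181, 0.1984, 0.2021]
tool_rot: [179.2, 0.5, 99.2]
contact_force: [0.3, -0.3, -0.3]
width: 0.0
t 16.05 w [418.1 198.4 202.1] car [-80.4 404.1] rot [179.2   0.5  99.2] F [ 0.26 -0.29 -0.25] wd 0.0
top proj [387.06860841 218.75124494]
start 386.6266215454033 218.2944162436548
now 386.17292944785277 218.49539877300614
0 [370.11934502 199.87439991] (np.float64(369.7242744063324), np.float64(199.8957783641161))
ball [-47.9 -19. ] r 51.5 wheel 0.77
1 [371.70863087 170.33757648] (np.float64(371.9879518072289), np.float64(169.29638554216868))
ball [ 22.2 -49.6] r 54.3 wheel 0.813
2 [341.13584909 166.50035772] (np.float64(340.39830508474574), np.float64(166.16440677966102))
ball [49.3 21.3] r 53.7 wheel 0.801
3 [338.90881976 195.92193827] (np.float64(338.3358585858586), np.float64(195.68939393939394))
ball [-19.   49.2] r 52.7 wheel 0.761
scene proj [343.97048829 245.74371842]
start 344.4673913043478 245.6858695652174
now 344.0840773809524 245.52083333333334
```

View pics/top12.png

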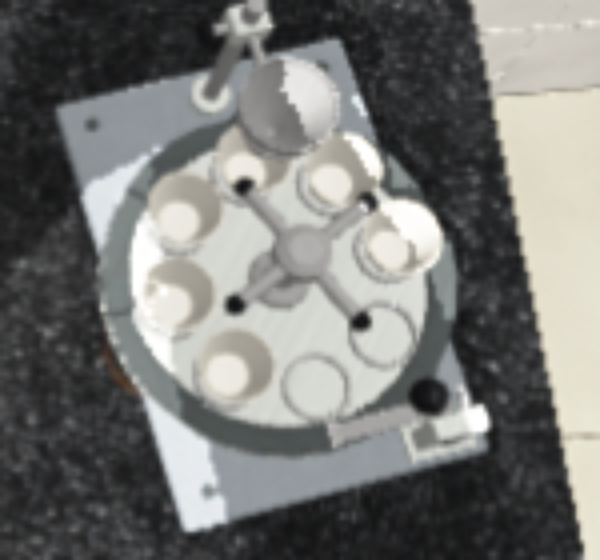

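The four handle balls give a mean wheel angle of 0.786. The knob sits within 0.5 px of its start position, whereas a nose up on a tooth would shift it about 3 px the other way. Handing in.

```bash
python3 -c "
from h import *
print(robot.job_done())"
```

```text
the job is handed in; nothing more can be done
None
```

The carousel is back one notch with the skipped crucible under the funnel and the pawl down in the teeth. I handed the job in at about 16 s; no verdict was reported.

With the gripper shut I did it in this order:
- **Pawl over:** I pushed the knob to -y until the pawl fell over.
- **Wheel back:** I pushed the near handle arm until the wheel stood at about 0.61 rad.
- **Pawl down and seated:** I tipped the pawl back onto the ramp, then pushed the wheel on in small steps. At about 10 N it stopped moving against the pawl, and I withdrew.

**Last checks:**
- **Wheel:** the four handle balls gave 0.76 to 0.81 rad, mean 0.786.
- **Pawl:** the knob was within 0.5 px of its starting place, so the nose is in the notch.
- **Crucibles:** all six look upright in their seats.
- **Bench things:** the forceps, petri dish, spatula and spare crucible were found within a few millimetres of their first places. The scene camera missed the spare crucible that time, but the top camera had it.

**What disagreed or could not be checked:**
- The network's handle point was about 4 mm off and would have meant 0.67 rad. I trusted the four-ball measurement instead.
- The network did not find the skipped crucible in the last pictures. Its place under the funnel rests on the wheel angle and the view.

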